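# Pack the specimen case and hold its halves pressed on their dowels

## Robot

A 6-joint arm with a two-finger parallel gripper is mounted at the origin on the work surface. World frame = base frame: x ahead of the robot, y to its left, z up, the work surface at z = 0. Lengths are in m, angles in rad, forces in N, time in s.
With the tool pointing down it reaches from about 0.35 to 0.875 m from the base axis. Payload 4.2 kg.
Tool frame: the origin (TCP) lies midway between the tips of the shut fingers; the grasp point (between the pads) lies 19 mm behind it; x points along the fingers, y is the direction in which the jaws open and shut, and the axes are right-handed (so a half turn about x gives the same grasp; the last joint's range is limited). The gripper opens to 85 mm and grips with 20 to 120 N. Pads are 22 mm wide; open, the fingers measure 114 mm over their backs; the gripper's body (76 mm by 85 mm) begins 54 mm behind the grasp point. The pads swing forward as they close: fully open they stand 13 mm farther back than shut.
Start: joints at [-0.94, 0.385, 0.008, 0, -1.194, -0.259], TCP at [0.227, -0.582, 0.231] pointing down, gripper open.
Joint ranges: [-3.14, 3.14], [-1.21, 2.06], [-1.07, 1.41], [-3.16, 2.05], [-2.99, -0.16], [-3.1, 3.1]. Speed limits (rad/s): [2.79, 2.79, 3.14, 3.14, 3.14, 3.14].

## Interface

Orientations are given as a 3x3 rotation matrix whose columns are the frame's x, y, z axes.
In Python, from cell import readout, grab_frame, ctrl gives the robot as it stands.
- The arm moves only by the shell command python3 -m inch 'ROWS' [FORCE]. ROWS is JSON, a list of rows, each an object of numbers: "ax", "ay", "az": the turn, a rotation vector about the world's x, y, z in rad; "tx", "ty", "tz": the shift along the world's x, y, z in mm; "hand": the gripper's target within -1 to 1 (fully open at 1, half-way at 0, shut at -1). A call has 1 to 20 rows; each row shifts and turns the commanded pose from where the row before left it; what a row does not reach is not made up. A row lasts 1/8 s, in which the tool goes at most 62.5 mm and 10.7 degrees, less where a joint would pass 70% of its speed; a pose out of reach is approached as far as the arm can. A call with a gripper value outside its range is refused whole. The fingers move at their own pace and stop on an object; FORCE is the grip in N (left out, the last holds). Time passes only in rows, so rows that do not move let the fingers close. It gives the time, the measured TCP pose, the force and the opening at its end, in the units of the state.
- readout.observe(): the state, without advancing time (a new reading comes with each control period).
- grab_frame(name): name is "scene" or "side" or "wrist"; returns a dict with "img" (400x640x3 uint8, red, green, blue), "fx", "fy", "cx", "cy" (pixels), "distortion" ([k1, k2, p1, p2, k3] as OpenCV has them; the pictures are not rectified), "cam_to_world" (4x4, takes a point from camera to world coordinates). Camera axes: x right, y down, z forward; pixel columns grow to the right and rows downward; lengths in m; the calibration is good to about 2 mm. A picture is of the moment at which its call begins. There is no depth.
- ctrl.finish_job(): hands the job in, once; it reports no verdict.
The state is a dict: "clock": time; "joints": joint angles; "joint_vel": joint speeds; "joint_efforts": joint torques, N m; "ee_pos": TCP position; "orientation": TCP orientation; "force": force on the tool from outside, world axes, zero at the start; "moment": the same for the moment, N m; "grip_width": opening from 0.0 (shut) to 1.0 (fully open).
Only numpy, scipy, OpenCV 4.12 (cv2) and the standard library are available. Lean on these libraries where they do the work, as an engineer would, in place of code of your own. Each camera call takes 0.05 s, during which the arm holds its last target. There are 200 camera calls.

## Task

Stand the concrete core and the layered timber block upright in the two free ends of the open case, beside the jar, and let go of them. Then take the case's upper half by its handle, set it over them onto the two brass dowels until it sits flush all round, and press it down with a firm push of about 15 N (at least 10 N). Finish while still holding the handle and pushing, as if glue were setting; leave the model tower, the screw box and the glue bottle where they are.

Things in the scene. Friction and masses are not known exactly. Their poses are not given: they have to be found in the camera images.
- case: lower half of a plywood case, fixed to the bench, open at the top: 230 (its x) x 70 (its y) x 40 mm high; origin: centre of its underside, on the bench, z up. Cavity 164 x 56 mm, centred, floor 8 mm above the bench, 32 mm deep (an 85 mm specimen stands 53 mm out of it); it takes three pieces in a row along x. Each solid end block carries one upright brass dowel
- end_a (a point): middle of the case floor's free end towards +x: at x +53, y 0, z 8 mm in the case's frame; 57 x 56 mm are free there between the jar and the end block
- end_b (a point): middle of the case floor's free end towards -x: at x -53, y 0, z 8 mm in the case's frame; as large as the other
- dowel_a (a point): tip of the brass dowel at the case's +x end: at x +101, y +18 mm, z 64 mm in the case's frame. Dowel 10 mm thick, standing 24 mm above the rim, the last 8 mm tapered to 4 mm
- dowel_b (a point): tip of the same kind of dowel at the case's -x end: at x -101, y -18 mm, z 64 mm in the case's frame
- cover: upper half of the case, loose, about 0.4 kg: a plywood hood, open below, standing on the bench the right way up. 230 (its x) x 70 (its y) x 66 mm high without the handle; origin: centre of its lower rim, z up. Hollow 170 x 62 mm inside, 60 mm high. A half turn fits as well. Fully home, its rim lies on the case's rim, its origin 40 mm above the case's, the dowels 10 mm out of its ears
- hole_a (a point): mouth, at the lower rim, of the 13 mm through hole in the cover's +x ear (14 mm thick): at x +101, y +18, z 0 mm in the cover's frame
- hole_b (a point): the same in the -x ear: at x -101, y -18, z 0 mm in the cover's frame
- handle (a point): grip point on the cover's dark wooden handle bar, 90 mm above the cover's lower rim, over its centre. The bar runs along the cover's x: 100 mm long, 22 mm thick (along y), from 66 to 106 mm above the lower rim
- core: grey concrete test cylinder, upright, 50 mm in diameter, 85 mm high, about 0.36 kg; origin: centre of its underside
- timber: pale timber test block with dark glue lines, upright, 48 x 48 mm, 85 mm high, about 0.12 kg; origin: centre of its underside, x and y square to its sides; its sides must be parallel to the case's to go in
- jar: jar with a blue lid, 50 mm in diameter, 80 mm high, already standing loose in the middle of the case; origin: centre of its underside
- tower: stick model tower on a 90 mm square plywood base, 136 mm high, loose; leave alone. Origin: centre of its underside
- screwbox: closed red box 100 x 70 x 45 mm, loose; leave alone. Origin: centre of its underside
- glue: yellow glue bottle with an orange cap, 56 mm in diameter, 120 mm high, loose; leave alone. Origin: centre of its underside
Things that resemble listed ones, but are neither listed nor needed, are in the scene too. What is shaped like the core but purple is not meant.

How it is judged:
On the way, in this order (a step that is already met when the one before it is completed fails the run):
1. the core and the timber block stand on the case's floor beside the jar, let go (z of core in the frame of case between 0.004 and 0.012 m and x of core in the frame of case between -0.065 and 0.065 m and y of core in the frame of case between -0.009 and 0.009 m and angle between each of core, timber, jar's own z axis and vertical below 0.06 rad and z of timber in the frame of case between 0.004 and 0.012 m and x of timber in the frame of case between -0.065 and 0.065 m and y of timber in the frame of case between -0.009 and 0.009 m and z of jar in the frame of case between 0.004 and 0.012 m and x of jar in the frame of case between -0.065 and 0.065 m and y of jar in the frame of case between -0.009 and 0.009 m and contact force between the fingers and core below 0.1 N and contact force between the fingers and timber below 0.1 N), for 0.2 s.
2. the upper half sits flush on the lower half, on both dowels (z of cover in the frame of case between 0.037 and 0.0425 m and horizontal distance between cover and case below 0.004 m and angle between cover's own z axis and vertical below 0.03 rad and angle between the x axis of cover and the x axis of case, either way round below 0.05 rad), for 0.2 s.
At the end, for the whole second after the job is handed in: Core, block and jar upright on the case floor (within 4 mm); the upper half on both dowels, rim on rim within 2.5 mm, within 4 mm and 0.05 rad of true, still held by the fingers (over 3 N) and pressed onto the lower half with over 10 N, its weight included (all of step 2 and z of core in the frame of case between 0.004 and 0.012 m and x of core in the frame of case between -0.065 and 0.065 m and y of core in the frame of case between -0.009 and 0.009 m and angle between each of core, timber, jar's own z axis and vertical below 0.06 rad and z of timber in the frame of case between 0.004 and 0.012 m and x of timber in the frame of case between -0.065 and 0.065 m and y of timber in the frame of case between -0.009 and 0.009 m and z of jar in the frame of case between 0.004 and 0.012 m and x of jar in the frame of case between -0.065 and 0.065 m and y of jar in the frame of case between -0.009 and 0.009 m and contact force between cover and case above 10 N and contact force between the fingers and cover above 3 N and linear speed of cover below 0.02 m/s); the arm keeps its last pose, push and grip.
It fails at once if the model tower is shifted more than 30 mm or tipped (distance of tower from where it was at the start of the episode above 0.03 m or angle between tower's own z axis and vertical above 0.3 rad).
It fails at once if the red screw box is shifted more than 30 mm or tipped (distance of screwbox from where it was at the start of the episode above 0.03 m or angle between screwbox's own z axis and vertical above 0.3 rad).
It fails at once if the glue bottle is shifted more than 30 mm or tipped (distance of glue from where it was at the start of the episode above 0.03 m or angle between glue's own z axis and vertical above 0.3 rad).
It also fails if it takes over 67 s, if anything falls off the work surface, if the arm or the gripper's body presses on something with over 40 N, if the wrist force passes 120 N, or if a joint passes its speed limit or range.

## Working session

There is one attempt and no reset: what is moved stays moved. The work goes in short steps, Python scripts to look and compute and a shell command to move; the robot and the scene stay as the last step left them, time stands still between calls to the robot, and variables do not carry over. Pictures are saved under pics/ and viewed, about 8 in all and at most 12, crops included, and the job is handed in when it is done.

```bash
ls; mkdir -p pics; python3 - <<'E'
from cell import readout, grab_frame, ctrl
import cv2,numpy as np,pickle
print(readout.observe())
for n in ("scene","side","wrist"):
    f=grab_frame(n); pickle.dump(f,open(f'pics/{n}0.pkl','wb'))
    cv2.imwrite(f'pics/{n}0.png',f['img'][:,:,::-1]); print(n,f['fx'],f['fy'],f['cx'],f['cy'],f['distortion'],np.round(f['cam_to_world'],3).tolist())
E
```

```text
pics
{'clock': 0.0, 'joints': array([-9.40407346e-01,  3.85575039e-01,  6.62448018e-03, -5.03013246e-04,
       -1.19399040e+00, -2.58569056e-01]), 'joint_vel': array([-0.00011168,  0.0001289 , -0.00128164,  0.00130205, -0.00165971,
       -0.00071386]), 'joint_efforts': array([ 1.34165162e-03, -3.92291307e+01,  1.88403100e+01,  4.18618530e+00,
       -4.62592696e-03, -1.31119384e-05]), 'ee_pos': array([ 0.2268597 , -0.58174971,  0.2302093 ]), 'orientation': array([[-8.86321389e-04, -3.63137715e-01,  9.31735056e-01],
       [ 2.00810066e-03,  9.31732897e-01,  3.63138784e-01],
       [-9.99997591e-01,  2.19287545e-03, -9.65977101e-05]]), 'force': array([ 0.39934908,  0.2045532 , -0.47481371]), 'moment': array([-0.02177324, -0.0161552 , -0.0414942 ]), 'grip_width': 0.9967816229051564}
scene 509.97514481492203 509.97514481492203 310.25125424977404 203.0816649294949 [0.02886867 0.         0.         0.         0.        ] [[-0.758, 0.428, -0.493, 1.142], [0.653, 0.476, -0.589, 0.696], [-0.018, -0.768, -0.64, 0.801], [0.0, 0.0, 0.0, 1.0]]
side 364.0723146329348 364.0723146329348 325.1563574807197 201.66443750616222 [-0.07142501  0.          0.          0.          0.        ] [[-0.881, -0.309, 0.358, 0.191], [-0.472, 0.549, -0.69, 0.71], [0.016, -0.777, -0.63, 0.723], [0.0, 0.0, 0.0, 1.0]]
wrist 287.52476531878807 287.52476531878807 321.4395928748586 199.7555869576541 [-0.03722159  0.          0.          0.          0.        ] [[-0.364, 0.89, 0.274, 0.157], [0.931, 0.347, 0.11, -0.609], [0.003, 0.295, -0.956, 0.374], [0.0, 0.0, 0.0, 1.0]]
```

View pics/scene0.png

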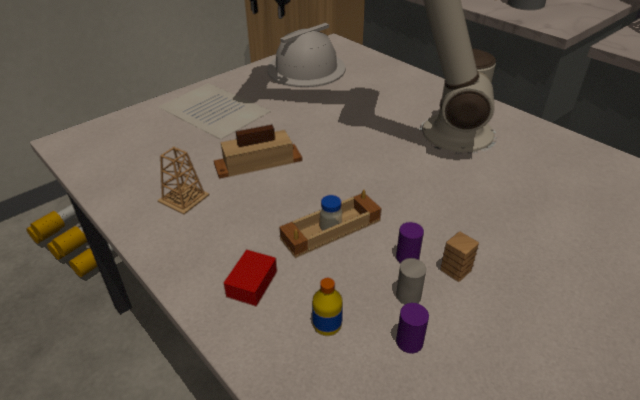

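View pics/side0.png

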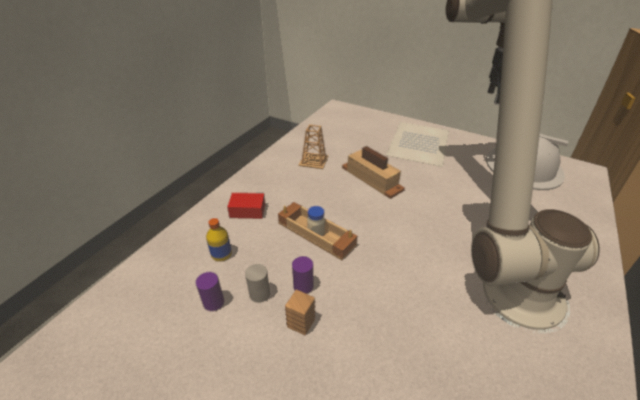

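The scene picture shows the case at about (331,223) with the jar, the cover at (258,155), the tower (183,185), the screw box (250,277) and the glue bottle (327,310). Core candidates are grey (411,282), purple (410,243) and purple (411,328). The grey one fits and the purple ones are excluded. The timber with glue lines is at (460,256). Next I'll take a rough fix and one enlarged crop.

```bash
cat > h.py <<'E'
import numpy as np,cv2,pickle
from cell import readout, grab_frame
def take(n,tag):
    f=grab_frame(n); pickle.dump(f,open(f'pics/{n}{tag}.pkl','wb')); cv2.imwrite(f'pics/{n}{tag}.png',f['img'][:,:,::-1]); return f
def load(n,tag): return pickle.load(open(f'pics/{n}{tag}.pkl','rb'))
def K(f): return np.array([[f['fx'],0,f['cx']],[0,f['fy'],f['cy']],[0,0,1.]])
def ray(f,uv):
    p=cv2.undistortPoints(np.array(uv,float).reshape(-1,1,2),K(f),np.array(f['distortion'])).reshape(-1,2)
    T=np.array(f['cam_to_world']); return T[:3,3],np.c_[p,np.ones(len(p))]@T[:3,:3].T
def plane(f,uv,z):
    o,d=ray(f,uv); return o+d*((z-o[2])/d[:,2])[:,None]
def proj(f,P):
    T=np.linalg.inv(np.array(f['cam_to_world'])); 
    return cv2.projectPoints(np.array(P,float).reshape(-1,3),cv2.Rodrigues(T[:3,:3])[0],T[:3,3],K(f),np.array(f['distortion']))[0].reshape(-1,2)
def crop(f,x0,y0,x1,y1,s,name):
    cv2.imwrite(f'pics/{name}.png',cv2.resize(f['img'][y0:y1,x0:x1,::-1],None,fx=s,fy=s,interpolation=cv2.INTER_CUBIC))
E
python3 - <<'E'
from h import *
f=load('scene',0); g=load('side',0)
print('scene: core,timber,pA,pB,jar'); print(plane(f,[(412,268),(461,241),(410,230),(413,313),(331,203)],.085).round(3))
print('side'); print(plane(g,[(257,271),(300,300),(303,263),(208,280),(316,213)],.085).round(3))
print('case outer corners z.04',plane(f,[(281,222),(306,250),(380,203),(367,197)],.04).round(3).tolist())
print('cover handle',plane(f,[(237,131),(274,127)],.106).round(3).tolist())
print('tower,screw,glue',plane(f,[(184,197),(250,290),(327,325)],.0).round(3).tolist())
crop(f,205,115,485,315,2.85,'c1')
E
```

```text
scene: core,timber,pA,pB,jar
[[0.574 0.311 0.085]
 [0.445 0.327 0.085]
 [0.496 0.239 0.085]
 [0.653 0.381 0.085]
 [0.558 0.067 0.085]]
side
[[0.57  0.306 0.085]
 [0.445 0.326 0.085]
 [0.492 0.235 0.085]
 [0.649 0.38  0.085]
 [0.552 0.067 0.085]]
case outer corners z.04 [[0.649, 0.002, 0.04], [0.664, 0.106, 0.04], [0.436, 0.104, 0.04], [0.443, 0.068, 0.04]]
cover handle [[0.559, -0.289, 0.106], [0.476, -0.24, 0.106]]
tower,screw,glue [[0.746, -0.27, 0.0], [0.798, 0.086, 0.0], [0.739, 0.254, 0.0]]
```

View pics/c1.png

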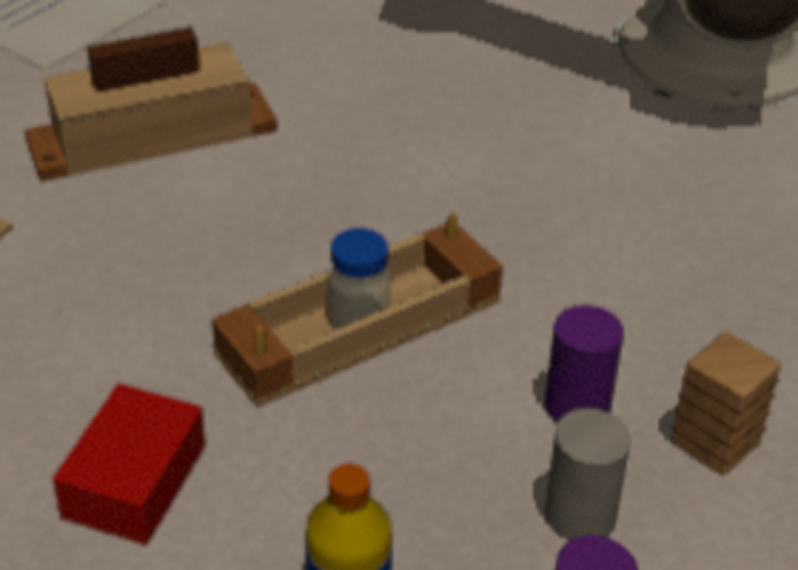

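The crop confirms the grey core at crop (590,475), the timber at (725,400), the dowel tips at (260,330) and (452,217), and the cover holes and handle at top left.

```bash
python3 - <<'E'
from h import *
f=load('scene',0)
c=lambda L:[(205+(x+.5)/2.85-.5,115+(y+.5)/2.85-.5) for x,y in L]
d=plane(f,c([(260,328),(452,215)]),.064); print('dowels',d.round(4).tolist(),np.linalg.norm(d[0]-d[1]))
v=(d[0]-d[1]); a=np.degrees(np.arctan2(v[1],v[0]))-np.degrees(np.arctan2(36,202)); print('case c',d.mean(0),'yaw',a)
t=plane(f,c([(728,334),(778,368),(738,408),(686,372)]),.085); print('timber',t.mean(0).round(4)); e=np.roll(t,-1,0)-t; print(np.degrees(np.arctan2(e[:,1],e[:,0])),np.linalg.norm(e,axis=1))
h=plane(f,c([(90,45),(196,30),(199,75),(95,88)]),.106); print('handle top',h[:2].round(4).tolist(),'yaw',np.degrees(np.arctan2(*(h[1]-h[0])[1::-1])))
E
python3 -m inch '[{"tx":60,"ty":15},{"tx":60,"ty":15},{"ty":60,"tz":10},{"ty":60,"tz":10},{"ty":60,"tz":10},{"ty":60,"tz":10},{}]'
```

```text
dowels [[0.6559, 0.0643, 0.064], [0.4533, 0.0643, 0.064]] 0.20261707625784803
case c [0.55456916 0.06433965 0.064     ] yaw -10.10265669074054
timber [0.4523 0.3342 0.085 ]
[  86.45715346    5.4905673   -92.30558627 -175.40533025] [0.0439034  0.0524216  0.04460407 0.0532709 ]
handle top [[0.5589, -0.2924, 0.106], [0.4721, -0.2483, 0.106]] yaw 153.08718673096269invalid input
```

```bash
python3 - <<'E'
from h import *
take('wrist',1)
E
```

```text
(no output)
```

View pics/wrist1.png

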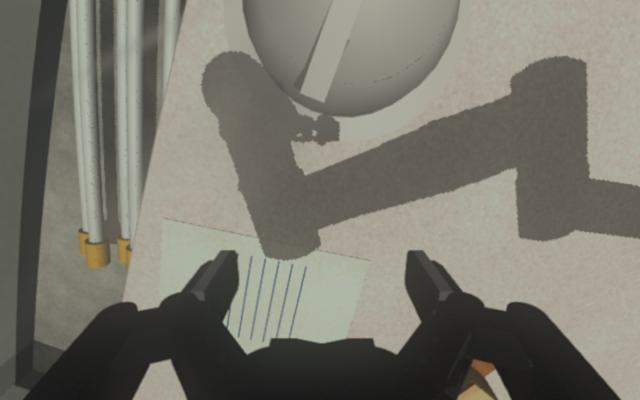

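The wrist picture shows only the bench edge and the helmet, because the move was refused, probably over the empty row. I'll send it again with every key filled in.

```bash
python3 -m inch '[{"tx":45,"ty":40,"tz":10,"az":-0.18},{"tx":45,"ty":40,"tz":10,"az":-0.18},{"tx":45,"ty":40,"tz":10,"az":-0.18},{"tx":45,"ty":40,"tz":10},{"tx":45,"ty":40,"tz":10},{"tx":45,"ty":40,"tz":10},{"tx":20,"ty":50},{"ty":50},{"ty":40},{"tx":0}]'; python3 - <<'E'
from h import *
take('wrist',1); print(readout.observe()['joints'])
E
```

```text
[-9.40412983e-01  3.85094196e-01  7.31556348e-03 -1.83824515e-04
 -1.19400703e+00 -2.58590888e-01]invalid input
```

View pics/wrist1.png

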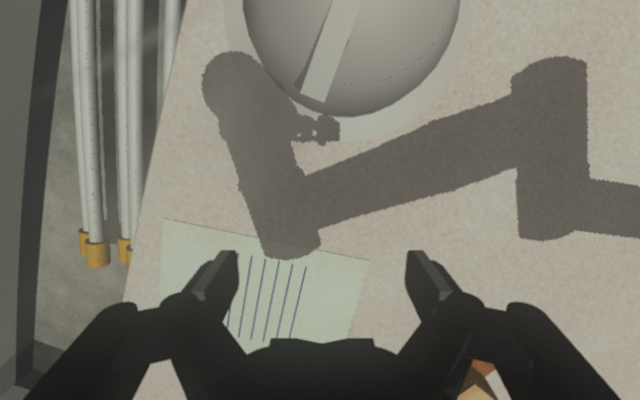

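That was refused too, so the picture is unchanged. I'll test with all seven keys in one row.

```bash
python3 -m inch '[{"ax":0,"ay":0,"az":-0.18,"tx":45,"ty":40,"tz":10,"hand":1}]'
```

```text
clock: 0.38
ee_pos: [0.2694, -0.5439, 0.2396]
orientation: [[-0.002, -0.185, 0.983], [0.002, 0.983, 0.185], [-1.0, 0.002, -0.002]]
force: [1.6, -0.4, 0.9]
grip_width: 1.005
```

All seven keys are required.

```bash
python3 -m inch '[{"ax":0,"ay":0,"az":-0.18,"tx":45,"ty":40,"tz":10,"hand":1},{"ax":0,"ay":0,"az":-0.18,"tx":45,"ty":40,"tz":10,"hand":1},{"ax":0,"ay":0,"az":0,"tx":45,"ty":40,"tz":10,"hand":1},{"ax":0,"ay":0,"az":0,"tx":45,"ty":40,"tz":10,"hand":1},{"ax":0,"ay":0,"az":0,"tx":45,"ty":40,"tz":10,"hand":1},{"ax":0,"ay":0,"az":0,"tx":40,"ty":50,"tz":10,"hand":1},{"ax":0,"ay":0,"az":0,"tx":20,"ty":50,"tz":0,"hand":1},{"ax":0,"ay":0,"az":0,"tx":0,"ty":20,"tz":0,"hand":1},{"ax":0,"ay":0,"az":0,"tx":0,"ty":0,"tz":0,"hand":1}]' && python3 - <<'E'
from h import *
f=take('wrist',2); print(readout.observe()['joints'])
print(proj(f,[(.515,-.27,.106),(.515,-.27,0),(.5546,.064,.04)]))
E
```

```text
clock: 1.5
ee_pos: [0.5517, -0.2267, 0.3002]
orientation: [[-0.0, 0.15, 0.989], [-0.0, 0.989, -0.15], [-1.0, -0.0, -0.0]]
force: [0.1, -0.3, -0.2]
grip_width: 0.999
[-1.20411201e-01  2.97912203e-01  5.18740623e-02  3.08730175e-04
 -1.32490988e+00 -1.60227025e+00]
[[279.72929095 151.91787956]
 [289.34185914 142.53686549]
 [525.53255297 138.97509425]]
```

```bash
python3 -m inch '[{"ax":0,"ay":0,"az":0.03,"tx":0,"ty":60,"tz":0,"hand":1},{"ax":0,"ay":0,"az":0,"tx":0,"ty":60,"tz":0,"hand":1},{"ax":0,"ay":0,"az":0,"tx":0,"ty":60,"tz":0,"hand":1},{"ax":0,"ay":0,"az":0,"tx":0,"ty":60,"tz":0,"hand":1},{"ax":0,"ay":0,"az":0,"tx":10,"ty":60,"tz":0,"hand":1},{"ax":0,"ay":0,"az":0,"tx":10,"ty":60,"tz":0,"hand":1},{"ax":0,"ay":0,"az":0,"tx":10,"ty":0,"tz":0,"hand":1},{"ax":0,"ay":0,"az":0,"tx":0,"ty":0,"tz":0,"hand":1}]' && python3 - <<'E'
from h import *
f=load('wrist',2); g=take('wrist',3); 
a=cv2.resize(f['img'][60:260,130:430],None,fx=8/3,fy=8/3*.999)[:,:,::-1]
# two separate-scale strips
b=g['img'][:,:,::-1][40:290,120:640]; 
A=cv2.resize(f['img'][80:230,160:420,::-1],(520,300),interpolation=cv2.INTER_CUBIC)
cv2.imwrite('pics/w23.png',np.vstack([A,b])); print(proj(g,[(.5546,.064,.04),(.572,.309,.085),(.449,.33,.085)]))
E
```

```text
clock: 2.55
ee_pos: [0.5824, 0.131, 0.2996]
orientation: [[-0.001, 0.124, 0.992], [-0.001, 0.992, -0.124], [-1.0, -0.001, -0.001]]
force: [-0.3, -0.2, -1.1]
grip_width: 0.999
[[271.17289195 153.21669861]
 [461.77376351 148.28609182]
 [480.75703761  38.11783245]]
```

View pics/w23.png

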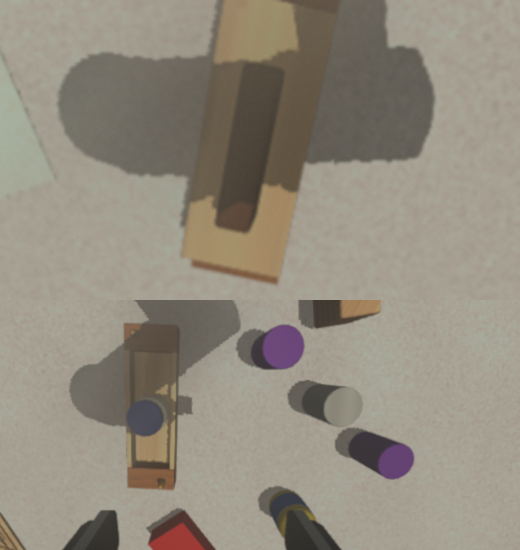

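View #7.

Picture 6 shows, in the lower wrist strip, the case at (125–179, 325–488), its jar lid at (146,417), the grey core's top at (343,406) between the purple ones at (283,347) and (395,460), and the timber cut off at the top. The cover with its handle is in the upper strip. I'll enlarge these once to measure corners.

```bash
python3 - <<'E'
from h import *
f=load('wrist',2); g=load('wrist',3)
C=np.zeros((570,800,3),np.uint8)
def put(fr,x0,y0,w,h,X,Y):
    c=cv2.resize(fr['img'][y0:y0+h,x0:x0+w,::-1],None,fx=3,fy=3,interpolation=cv2.INTER_CUBIC).astype(float); C[Y:Y+h*3,X:X+w*3]=np.clip(c*1.3,0,255)
put(g,238,58,75,185,0,0); put(f,235,50,110,190,225,0); put(g,420,0,80,75,558,0); put(g,435,115,75,60,560,240)
cv2.imwrite('pics/z.png',C)
# core top: light grey low-saturation brightest disc
hsv=cv2.cvtColor(g['img'],cv2.COLOR_RGB2HSV); print(hsv[146,463],hsv[146,430],hsv[146,495])
gr=cv2.GaussianBlur(cv2.cvtColor(g['img'],cv2.COLOR_RGB2GRAY),(3,3),0)
c=cv2.HoughCircles(gr[100:200,400:520],cv2.HOUGH_GRADIENT,1.2,30,param1=60,param2=12,minRadius=15,maxRadius=24); print(c)
E
```

```text
[ 25  31 142] [21 27 67] [ 25  26 166]
[[[64.200005 47.4      20.64    ]
  [25.800001 37.800003 17.64    ]
  [85.8      89.4      17.64    ]]]
```

View pics/z.png

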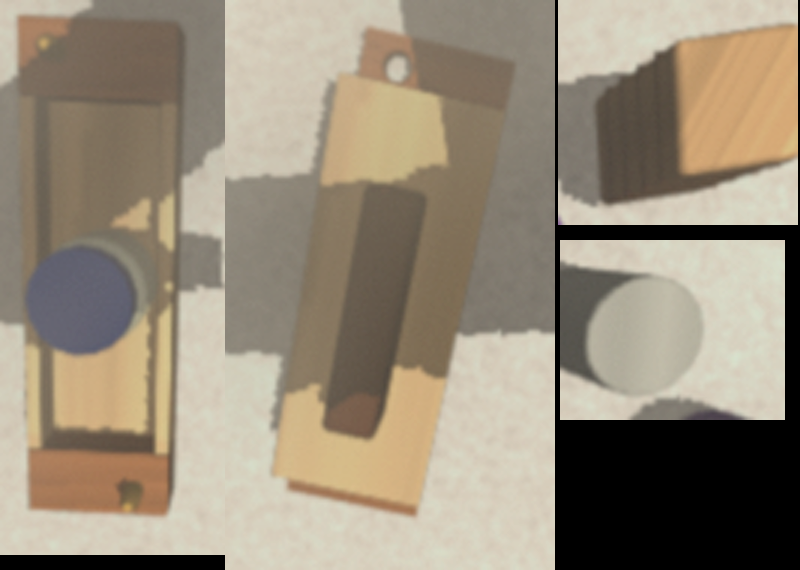

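Picture 7 gives clean corners: case rim (18,16), (179,22), (28,508), (167,514), dowel tips near (43,42) and (127,505). Cover top (340,75), (503,110), (273,475), (412,507), hole (398,68). Timber left edge (680,42)–(682,174) and core disc centre (645,335).

```bash
python3 - <<'E'
from h import *
f=load('wrist',2); g=load('wrist',3)
def pts(fr,L,x0,y0,X,Y,z): return plane(fr,[(x0+(x-X+.5)/3-.5,y0+(y-Y+.5)/3-.5) for x,y in L],z)[:,:2]
ang=lambda v:np.degrees(np.arctan2(v[1],v[0]))
c=pts(g,[(18,16),(179,22),(28,508),(167,514)],238,58,0,0,.04)
print('case',c.mean(0).round(4),'L',[np.linalg.norm(c[2]-c[0]),np.linalg.norm(c[3]-c[1])],'W',[np.linalg.norm(c[1]-c[0]),np.linalg.norm(c[3]-c[2])],'yaw',ang(c[2]-c[0]),ang(c[3]-c[1]),ang(c[1]-c[0])-90,ang(c[3]-c[2])-90)
d=pts(g,[(127,505),(43,42)],238,58,0,0,.064); v=d[0]-d[1]; print('dowels',d.round(4).tolist(),d.mean(0).round(4),np.linalg.norm(v),ang(v)-ang((202,36)))
c=pts(f,[(340,75),(503,110),(273,475),(412,507)],235,50,225,0,.066)
print('cover',c.mean(0).round(4),'L',[np.linalg.norm(c[2]-c[0]),np.linalg.norm(c[3]-c[1])],'W',[np.linalg.norm(c[1]-c[0]),np.linalg.norm(c[3]-c[2])],'yaw',ang(c[2]-c[0]),ang(c[3]-c[1]),ang(c[1]-c[0])-90,ang(c[3]-c[2])-90)
h=pts(f,[(368,184),(426,197),(325,430),(376,438)],235,50,225,0,.106); print('handle',h.mean(0).round(4),np.linalg.norm(h[2]-h[0]),np.linalg.norm(h[3]-h[1]),np.linalg.norm(h[1]-h[0]),ang(h[2]-h[0]),ang(h[3]-h[1]))
e=pts(f,[(398,68)],235,50,225,0,.012); print('hole',e)
t=pts(g,[(680,42),(682,174),(798,24),(798,155)],420,0,558,0,.085); u=t[2]-t[0]; w=t[3]-t[1]; print('timber edge',np.linalg.norm(t[1]-t[0]),ang(t[1]-t[0]),ang(u)-90,ang(w)-90)
n=u/np.linalg.norm(u)+w/np.linalg.norm(w); n/=np.linalg.norm(n); print('timber c',(t[:2].mean(0)+.024*n).round(4)); 
print('core',pts(g,[(645,335)],435,115,560,240,.085), 'jar',pts(g,[(80,299)],238,58,0,0,.088))
E
```

```text
case [0.5532 0.0628] L [np.float64(0.22832965084013468), np.float64(0.2286472252118062)] W [np.float64(0.06940953412372006), np.float64(0.07023986839065441)] yaw -10.130555928202254 -9.92161327032326 -9.374757093537312 -9.641517720735749
dowels [[0.655, 0.0632], [0.4504, 0.0622]] [0.5527 0.0627] 0.20457060012188227 -9.831291637821524
cover [ 0.5197 -0.2679] L [np.float64(0.17610362957039227), np.float64(0.17879329591919826)] W [np.float64(0.06774341174745975), np.float64(0.06594013348511142)] yaw -21.41745379482224 -21.992953268202793 -20.118989414515326 -22.412874875281318
handle [ 0.5197 -0.2659] 0.09824631077157137 0.09715039985997172 0.022206392709625416 -21.025493076017156 -21.793565923157605
hole [[ 0.41936615 -0.24711797]]
timber edge 0.04569331573240453 0.7551145310314505 2.240159789824972 2.7013819522464217
timber c [0.4434 0.331 ]
core [[0.56974326 0.31050884]] jar [[0.55300181 0.06383271]]
```

The measurements agree: case (0.553, 0.063) with yaw −9.9°, cover (0.520, −0.267) with yaw −21.5° and the hole check fitting, timber (0.443, 0.331) with yaw about 2°, core (0.570, 0.3105). I'll pick the core.

```bash
python3 -m inch '[{"ax":0,"ay":0,"az":-0.05,"tx":-5,"ty":60,"tz":0,"hand":1},{"ax":0,"ay":0,"az":0,"tx":-5,"ty":60,"tz":0,"hand":1},{"ax":0,"ay":0,"az":0,"tx":-2.5,"ty":59.5,"tz":-10,"hand":1},{"ax":0,"ay":0,"az":0,"tx":0,"ty":0,"tz":-60,"hand":1},{"ax":0,"ay":0,"az":0,"tx":0,"ty":0,"tz":-60,"hand":1},{"ax":0,"ay":0,"az":0,"tx":0,"ty":0,"tz":-60,"hand":1},{"ax":0,"ay":0,"az":0,"tx":0,"ty":0,"tz":-40,"hand":1},{"ax":0,"ay":0,"az":0,"tx":0,"ty":0,"tz":-24,"hand":1},{"ax":0,"ay":0,"az":0,"tx":0,"ty":0,"tz":0,"hand":-1},{"ax":0,"ay":0,"az":0,"tx":0,"ty":0,"tz":0,"hand":-1},{"ax":0,"ay":0,"az":0,"tx":0,"ty":0,"tz":0,"hand":-1},{"ax":0,"ay":0,"az":0,"tx":0,"ty":0,"tz":0,"hand":-1},{"ax":0,"ay":0,"az":0,"tx":0,"ty":0,"tz":0,"hand":-1},{"ax":0,"ay":0,"az":0,"tx":0,"ty":0,"tz":0,"hand":-1}]' 50; python3 - <<'E'
from h import *
f=take('wrist',4)
E
```

```text
clock: 4.35
ee_pos: [0.5704, 0.3114, 0.0481]
orientation: [[0.002, 0.171, 0.985], [0.0, 0.985, -0.171], [-1.0, 0.001, 0.002]]
force: [0.6, -4.4, 6.4]
grip_width: 0.574
```

```bash
python3 -m inch '[{"ax":0,"ay":0,"az":0,"tx":0,"ty":0,"tz":30,"hand":-1},{"ax":0,"ay":0,"az":0,"tx":0,"ty":0,"tz":50,"hand":-1},{"ax":0,"ay":0,"az":0,"tx":0,"ty":0,"tz":40,"hand":-1},{"ax":0,"ay":0,"az":0,"tx":7,"ty":-51.5,"tz":0,"hand":-1},{"ax":0,"ay":0,"az":0,"tx":7,"ty":-51.5,"tz":0,"hand":-1},{"ax":0,"ay":0,"az":0,"tx":7,"ty":-51.5,"tz":0,"hand":-1},{"ax":0,"ay":0,"az":0,"tx":7,"ty":-51.5,"tz":0,"hand":-1},{"ax":0,"ay":0,"az":0,"tx":7,"ty":-50.5,"tz":0,"hand":-1},{"ax":0,"ay":0,"az":0,"tx":0,"ty":0,"tz":-30,"hand":-1},{"ax":0,"ay":0,"az":0,"tx":0,"ty":0,"tz":-25,"hand":-1},{"ax":0,"ay":0,"az":0,"tx":0,"ty":0,"tz":-10,"hand":-1},{"ax":0,"ay":0,"az":0,"tx":0,"ty":0,"tz":-8,"hand":-1},{"ax":0,"ay":0,"az":0,"tx":0,"ty":0,"tz":0,"hand":-1}]'; python3 - <<'E'
from h import *
f=take('side',5); g=take('wrist',5); s=take('scene',5)
C=np.zeros((600,800,3),np.uint8)
A=cv2.resize(f['img'][150:290,230:400,::-1],None,fx=2.35,fy=2.35,interpolation=2); B=cv2.resize(s['img'][140:280,260:420,::-1],None,fx=2.4,fy=2.4,interpolation=2); D=g['img'][100:350,120:520,::-1]
C[:A.shape[0],:A.shape[1]]=A; C[:B.shape[0],410:410+B.shape[1]]=B; C[345:595,:400]=D
cv2.imwrite('pics/c5.png',C)
E
```

```text
clock: 6.02
ee_pos: [0.6041, 0.0556, 0.0927]
orientation: [[-0.001, 0.171, 0.985], [-0.0, 0.985, -0.171], [-1.0, -0.0, -0.001]]
force: [0.0, 0.3, -3.5]
grip_width: 0.573
```

View pics/c5.png

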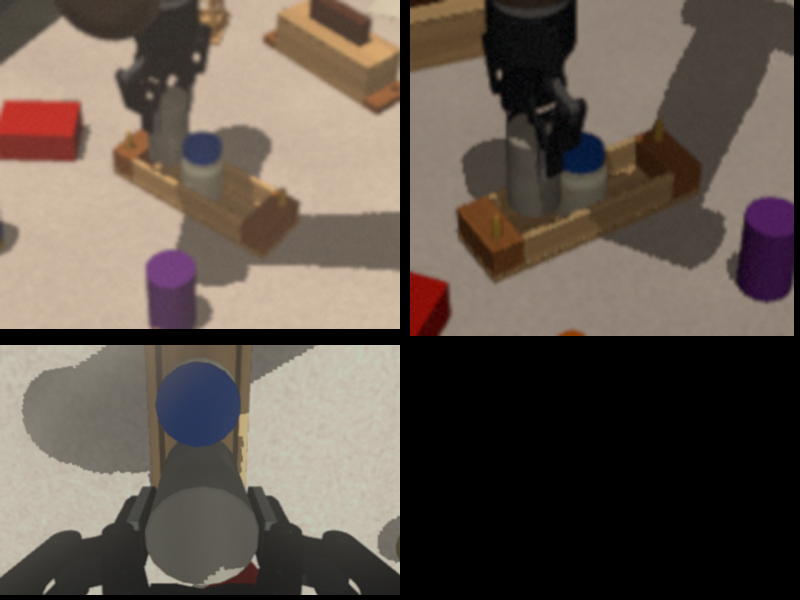

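Picture 8 shows the core gripped upright over the +x end, clear of the jar (wrist crop: core top at (203,540), jar lid at (198,403)). I'll lower it, with a −1.5 mm correction in y.

```bash
python3 -m inch '[{"ax":0,"ay":0,"az":0,"tx":1,"ty":-1.5,"tz":0,"hand":-1},{"ax":0,"ay":0,"az":0,"tx":0,"ty":0,"tz":-10,"hand":-1},{"ax":0,"ay":0,"az":0,"tx":0,"ty":0,"tz":-10,"hand":-1},{"ax":0,"ay":0,"az":0,"tx":0,"ty":0,"tz":-9,"hand":-1},{"ax":0,"ay":0,"az":0,"tx":0,"ty":0,"tz":-5,"hand":-1},{"ax":0,"ay":0,"az":0,"tx":0,"ty":0,"tz":0,"hand":-1}]'
```

```text
clock: 6.92
ee_pos: [0.6051, 0.0537, 0.0584]
orientation: [[-0.001, 0.171, 0.985], [-0.0, 0.985, -0.171], [-1.0, -0.001, -0.001]]
force: [0.0, -0.1, -2.7]
grip_width: 0.57
```

```bash
python3 -m inch '[{"ax":0,"ay":0,"az":0,"tx":0,"ty":0,"tz":-2,"hand":-1},{"ax":0,"ay":0,"az":0,"tx":0,"ty":0,"tz":-1,"hand":-1},{"ax":0,"ay":0,"az":0,"tx":0,"ty":0,"tz":0,"hand":-1}]'
```

```text
clock: 7.3
ee_pos: [0.6056, 0.0538, 0.0563]
orientation: [[0.0, 0.171, 0.985], [0.0, 0.985, -0.171], [-1.0, 0.0, 0.0]]
force: [-0.1, -0.1, -3.7]
grip_width: 0.567
```

```bash
python3 -m inch '[{"ax":0,"ay":0,"az":0,"tx":0,"ty":0,"tz":-1,"hand":-1},{"ax":0,"ay":0,"az":0,"tx":0,"ty":0,"tz":0,"hand":0.6},{"ax":0,"ay":0,"az":0,"tx":0,"ty":0,"tz":0,"hand":1},{"ax":0,"ay":0,"az":0,"tx":0,"ty":0,"tz":0,"hand":1},{"ax":0,"ay":0,"az":0,"tx":0,"ty":0,"tz":0,"hand":1},{"ax":0,"ay":0,"az":0,"tx":0,"ty":0,"tz":30,"hand":1},{"ax":0,"ay":0,"az":0,"tx":0,"ty":0,"tz":50,"hand":1},{"ax":0,"ay":0,"az":0,"tx":0,"ty":0,"tz":50,"hand":1},{"ax":0,"ay":0,"az":0.1,"tx":-27,"ty":46,"tz":0,"hand":1},{"ax":0,"ay":0,"az":0.105,"tx":-27,"ty":46,"tz":0,"hand":1},{"ax":0,"ay":0,"az":0,"tx":-27,"ty":46,"tz":0,"hand":1},{"ax":0,"ay":0,"az":0,"tx":-27,"ty":46,"tz":0,"hand":1},{"ax":0,"ay":0,"az":0,"tx":-27,"ty":46,"tz":0,"hand":1},{"ax":0,"ay":0,"az":0,"tx":-27,"ty":47,"tz":0,"hand":1},{"ax":0,"ay":0,"az":0,"tx":0,"ty":0,"tz":0,"hand":1}]'; python3 - <<'E'
from h import *
g=take('wrist',6); s=take('scene',6)
C=np.zeros((560,800,3),np.uint8)
C[:270,:400]=g['img'][130:400,120:520,::-1]
C[:270,410:800]=cv2.resize(s['img'][140:275,260:455,::-1],None,fx=2,fy=2,interpolation=2); cv2.imwrite('pics/c6.png',C)
E
```

```text
clock: 9.18
ee_pos: [0.4419, 0.3336, 0.1852]
orientation: [[0.0, -0.038, 0.999], [0.001, 0.999, 0.038], [-1.0, 0.001, 0.0]]
force: [-0.6, -0.3, -0.8]
grip_width: 1.001
```

View pics/c6.png

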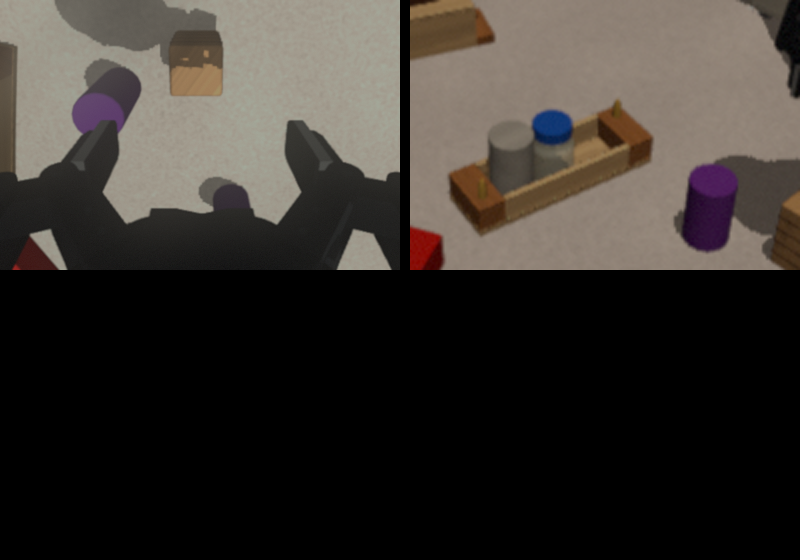

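Picture 9 shows the core standing in the case and the timber square to the jaws (front edge from (170,95) to (222,95) in the crop). I'll check where its centre is.

```bash
python3 - <<'E'
from h import *
g=load('wrist',6); p=plane(g,[(290,225.5),(342.5,225.5)],.085); print(p, np.linalg.norm(p[1]-p[0])); o=readout.observe(); z=o['orientation'][:,2]; c=p.mean(0)-.024*z; print(c, o['ee_pos'])
E
```

```text
[[0.46745516 0.3064806  0.085     ]
 [0.4656267  0.35432796 0.085     ]] 0.04788228309769696
[0.4425548  0.32958857 0.08500373] [0.44301279 0.33110411 0.18503625]
```

```bash
python3 -m inch '[{"ax":0,"ay":0,"az":0,"tx":0,"ty":-1.2,"tz":-60,"hand":1},{"ax":0,"ay":0,"az":0,"tx":0,"ty":0,"tz":-50,"hand":1},{"ax":0,"ay":0,"az":0,"tx":0,"ty":0,"tz":-29,"hand":1},{"ax":0,"ay":0,"az":0,"tx":0,"ty":0,"tz":0,"hand":-1},{"ax":0,"ay":0,"az":0,"tx":0,"ty":0,"tz":0,"hand":-1},{"ax":0,"ay":0,"az":0,"tx":0,"ty":0,"tz":0,"hand":-1},{"ax":0,"ay":0,"az":0,"tx":0,"ty":0,"tz":0,"hand":-1},{"ax":0,"ay":0,"az":0,"tx":0,"ty":0,"tz":0,"hand":-1},{"ax":0,"ay":0,"az":0,"tx":0,"ty":0,"tz":0,"hand":-1}]' 40
```

```text
clock: 10.4
ee_pos: [0.4442, 0.3302, 0.0477]
orientation: [[0.002, -0.033, 0.999], [0.002, 0.999, 0.033], [-1.0, 0.002, 0.002]]
force: [0.7, -2.2, 6.5]
grip_width: 0.556
```

```bash
python3 -m inch '[{"ax":0,"ay":0,"az":0,"tx":0,"ty":0,"tz":30,"hand":-1},{"ax":0,"ay":0,"az":0,"tx":0,"ty":0,"tz":50,"hand":-1},{"ax":0,"ay":0,"az":0,"tx":0,"ty":0,"tz":40,"hand":-1},{"ax":0,"ay":0,"az":-0.1,"tx":11.5,"ty":-51.5,"tz":0,"hand":-1},{"ax":0,"ay":0,"az":-0.106,"tx":11.5,"ty":-51.5,"tz":0,"hand":-1},{"ax":0,"ay":0,"az":0,"tx":11.5,"ty":-51.5,"tz":0,"hand":-1},{"ax":0,"ay":0,"az":0,"tx":11.5,"ty":-51.5,"tz":0,"hand":-1},{"ax":0,"ay":0,"az":0,"tx":12,"ty":-52,"tz":0,"hand":-1},{"ax":0,"ay":0,"az":0,"tx":0,"ty":0,"tz":-30,"hand":-1},{"ax":0,"ay":0,"az":0,"tx":0,"ty":0,"tz":-25,"hand":-1},{"ax":0,"ay":0,"az":0,"tx":0,"ty":0,"tz":-10,"hand":-1},{"ax":0,"ay":0,"az":0,"tx":0,"ty":0,"tz":-6,"hand":-1},{"ax":0,"ay":0,"az":0,"tx":0,"ty":0,"tz":0,"hand":-1}]'; python3 - <<'E'
from h import *
g=take('wrist',7); s=take('scene',7)
C=np.zeros((280,800,3),np.uint8)
C[:270,:400]=g['img'][130:400,120:520,::-1]
C[:270,410:800]=cv2.resize(s['img'][140:275,260:455,::-1],None,fx=2,fy=2,interpolation=2); cv2.imwrite('pics/c7.png',C)
print(readout.observe()['ee_pos'])
E
```

```text
clock: 12.02
ee_pos: [0.5016, 0.0719, 0.0953]
orientation: [[0.0, 0.172, 0.985], [0.0, 0.985, -0.172], [-1.0, 0.0, 0.0]]
force: [-0.0, 0.1, -0.2]
grip_width: 0.559
[0.50193719 0.07199969 0.09583126]
```

View pics/c7.png

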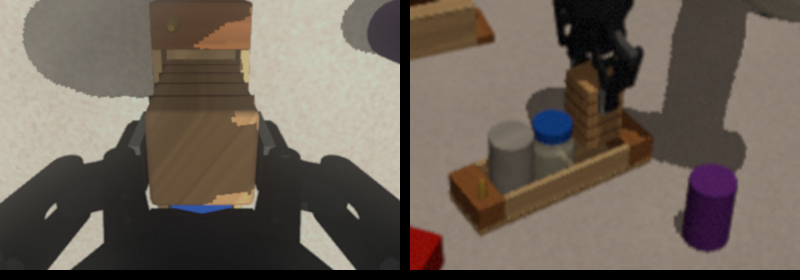

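Picture 10 shows the timber over the −x end, square to the case and clear of the jar. I'll lower it.

```bash
python3 -m inch '[{"ax":0,"ay":0,"az":0,"tx":-1,"ty":0,"tz":-4,"hand":-1},{"ax":0,"ay":0,"az":0,"tx":0,"ty":0,"tz":-10,"hand":-1},{"ax":0,"ay":0,"az":0,"tx":0,"ty":0,"tz":-10,"hand":-1},{"ax":0,"ay":0,"az":0,"tx":0,"ty":0,"tz":-9,"hand":-1},{"ax":0,"ay":0,"az":0,"tx":0,"ty":0,"tz":-4,"hand":-1},{"ax":0,"ay":0,"az":0,"tx":0,"ty":0,"tz":-2,"hand":-1},{"ax":0,"ay":0,"az":0,"tx":0,"ty":0,"tz":0,"hand":-1},{"ax":0,"ay":0,"az":0,"tx":0,"ty":0,"tz":0,"hand":-1}]'
```

```text
clock: 13.12
ee_pos: [0.5006, 0.0717, 0.0563]
orientation: [[0.001, 0.172, 0.985], [0.0, 0.985, -0.172], [-1.0, 0.0, 0.001]]
force: [0.4, 0.7, -1.0]
grip_width: 0.551
```

```bash
python3 -m inch '[{"ax":0,"ay":0,"az":0,"tx":0,"ty":0,"tz":-1,"hand":-1},{"ax":0,"ay":0,"az":0,"tx":0,"ty":0,"tz":0,"hand":0.6},{"ax":0,"ay":0,"az":0,"tx":0,"ty":0,"tz":0,"hand":1},{"ax":0,"ay":0,"az":0,"tx":0,"ty":0,"tz":0,"hand":1},{"ax":0,"ay":0,"az":0,"tx":0,"ty":0,"tz":0,"hand":1},{"ax":0,"ay":0,"az":0,"tx":0,"ty":0,"tz":30,"hand":1},{"ax":0,"ay":0,"az":0,"tx":0,"ty":0,"tz":55,"hand":1},{"ax":0,"ay":0,"az":0,"tx":0,"ty":0,"tz":60,"hand":1},{"ax":0,"ay":0,"az":-0.1,"tx":2.7,"ty":-48.3,"tz":0,"hand":1},{"ax":0,"ay":0,"az":-0.1,"tx":2.7,"ty":-48.3,"tz":0,"hand":1},{"ax":0,"ay":0,"az":0,"tx":2.7,"ty":-48.3,"tz":0,"hand":1},{"ax":0,"ay":0,"az":0,"tx":2.7,"ty":-48.3,"tz":0,"hand":1},{"ax":0,"ay":0,"az":0,"tx":2.7,"ty":-48.3,"tz":0,"hand":1},{"ax":0,"ay":0,"az":0,"tx":2.7,"ty":-48.3,"tz":0,"hand":1},{"ax":0,"ay":0,"az":0,"tx":2.8,"ty":-48.3,"tz":0,"hand":1},{"ax":0,"ay":0,"az":0,"tx":0,"ty":0,"tz":0,"hand":1},{"ax":0,"ay":0,"az":0,"tx":0,"ty":0,"tz":0,"hand":1}]'; python3 - <<'E'
from h import *
g=take('wrist',8); s=take('scene',8)
C=np.zeros((600,800,3),np.uint8)
C[:200,:]=cv2.resize(g['img'][150:310,0:640,::-1],(800,200))
C[205:205+390,:390]=cv2.resize(s['img'][140:270,260:390,::-1],None,fx=3,fy=3,interpolation=2)
C[205:205+330,400:]=cv2.resize(g['img'][140:305,220:420,::-1],None,fx=2,fy=2,interpolation=2); cv2.imwrite('pics/c8.png',C)
E
```

```text
clock: 15.25
ee_pos: [0.5191, -0.2665, 0.1997]
orientation: [[-0.001, 0.365, 0.931], [0.0, 0.931, -0.365], [-1.0, 0.0, -0.001]]
force: [0.6, -0.7, -0.4]
grip_width: 1.001
```

View pics/c8.png

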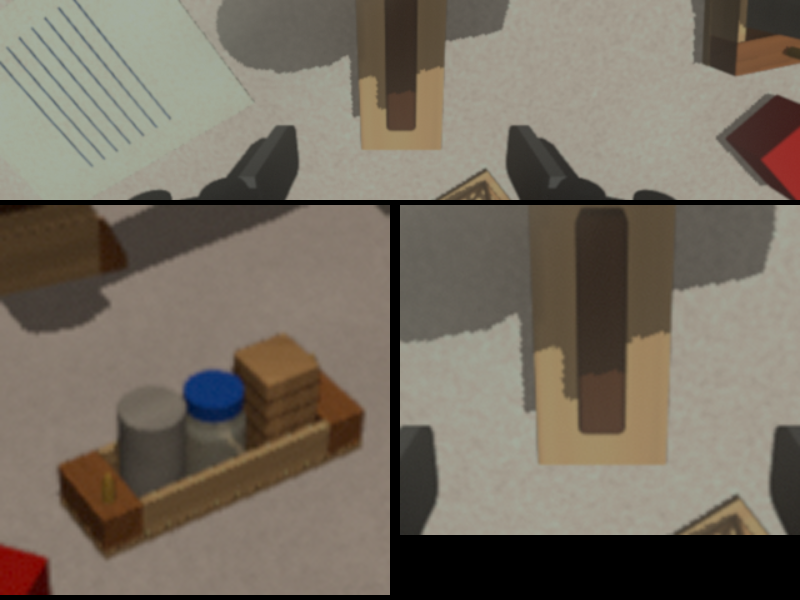

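Picture 11 shows all three pieces standing in the case, with the handle aligned to the jaws (enlarged ends at (577–626, 433) and (579–627, 209)). I'll refine its position from those.

```bash
python3 - <<'E'
from h import *
g=load('wrist',8); o=readout.observe()
h=plane(g,[(308.5,254.5),(333,254.5),(309.5,141.8),(333.5,141.8)],.106)
e=plane(g,[(289.3,269.5),(353.5,269.5)],.066); R=o['orientation']
print(h.mean(0),np.linalg.norm(h[2]-h[0]),np.linalg.norm(h[1]-h[0])); d=(h[:2].mean(0)-h[2:].mean(0)); print(np.degrees(np.arctan2(d[1],d[0])),np.degrees(np.arctan2(R[1,2],R[0,2])))
print('tool frame offset',R.T@(h.mean(0)-o['ee_pos']), 'end edge',e.mean(0),R.T@(e.mean(0)-o['ee_pos']),np.linalg.norm(e[1]-e[0]),o['ee_pos'])
E
```

```text
[ 0.51843619 -0.26603302  0.106     ] 0.10187332387722127 0.022477464213108787
-21.760131121969042 -21.33075762375566
tool frame offset [ 0.09411462 -0.00068961 -0.00068599] end edge [ 0.60268474 -0.29869629  0.066     ] [ 0.13409483 -0.00047589  0.08968128] 0.07012562692193677 [ 0.51934005 -0.26566105  0.20011457]
```

```bash
python3 -m inch '[{"ax":0,"ay":0,"az":-0.004,"tx":-0.5,"ty":0,"tz":-50,"hand":0.6},{"ax":0,"ay":0,"az":0,"tx":0,"ty":0,"tz":-45,"hand":0.3},{"ax":0,"ay":0,"az":0,"tx":0,"ty":0,"tz":-32,"hand":0},{"ax":0,"ay":0,"az":0,"tx":0,"ty":0,"tz":0,"hand":-1},{"ax":0,"ay":0,"az":0,"tx":0,"ty":0,"tz":0,"hand":-1},{"ax":0,"ay":0,"az":0,"tx":0,"ty":0,"tz":0,"hand":-1},{"ax":0,"ay":0,"az":0,"tx":0,"ty":0,"tz":0,"hand":-1},{"ax":0,"ay":0,"az":0,"tx":0,"ty":0,"tz":0,"hand":-1},{"ax":0,"ay":0,"az":0,"tx":0,"ty":0,"tz":0,"hand":-1},{"ax":0,"ay":0,"az":0,"tx":0,"ty":0,"tz":0,"hand":-1}]' 90
```

```text
clock: 16.6
ee_pos: [0.5189, -0.2666, 0.0731]
orientation: [[0.0, 0.369, 0.93], [0.0, 0.93, -0.369], [-1.0, 0.0, 0.0]]
force: [-0.5, -0.8, -3.9]
grip_width: 0.248
```

```bash
python3 -m inch '[{"ax":0,"ay":0,"az":0,"tx":0,"ty":0,"tz":20,"hand":-1},{"ax":0,"ay":0,"az":0,"tx":0,"ty":0,"tz":50,"hand":-1},{"ax":0,"ay":0,"az":0,"tx":0,"ty":0,"tz":50,"hand":-1},{"ax":0,"ay":0,"az":0.07,"tx":4.8,"ty":47,"tz":0,"hand":-1},{"ax":0,"ay":0,"az":0.07,"tx":4.8,"ty":47,"tz":0,"hand":-1},{"ax":0,"ay":0,"az":0.065,"tx":4.8,"ty":47,"tz":0,"hand":-1},{"ax":0,"ay":0,"az":0,"tx":4.8,"ty":47,"tz":0,"hand":-1},{"ax":0,"ay":0,"az":0,"tx":4.8,"ty":47,"tz":0,"hand":-1},{"ax":0,"ay":0,"az":0,"tx":4.8,"ty":47,"tz":0,"hand":-1},{"ax":0,"ay":0,"az":0,"tx":5,"ty":47,"tz":0,"hand":-1},{"ax":0,"ay":0,"az":0,"tx":0,"ty":0,"tz":0,"hand":-1},{"ax":0,"ay":0,"az":0,"tx":0,"ty":0,"tz":0,"hand":-1}]'; python3 - <<'E'
from h import *
o=readout.observe(); print(o['ee_pos'],np.degrees(np.arctan2(o['orientation'][1,2],o['orientation'][0,2])),o['force'],o['moment'])
g=take('wrist',9); s=take('scene',9); d=take('side',9)
C=np.zeros((600,800,3),np.uint8)
C[:300,:480]=g['img'][60:360,80:560,::-1]
C[305:595,:398]=cv2.resize(s['img'][125:270,240:439,::-1],None,fx=2,fy=2,interpolation=2)
C[305:595,402:800]=cv2.resize(d['img'][145:290,210:409,::-1],None,fx=2,fy=2,interpolation=2); cv2.imwrite('pics/c9.png',C)
E
```

```text
clock: 18.1
ee_pos: [0.5523, 0.0625, 0.1928]
orientation: [[-0.001, 0.171, 0.985], [-0.0, 0.985, -0.171], [-1.0, -0.0, -0.001]]
force: [0.6, -1.0, -3.4]
grip_width: 0.241
[0.55228055 0.06249948 0.19282846] -9.846250014874087 [ 0.55037063 -0.95343515 -3.40019374] [-0.01516958 -0.01773636  0.05256726]
```

```bash
python3 -m inch '[{"ax":0,"ay":0,"az":0,"tx":0.5,"ty":0.3,"tz":-15,"hand":-1},{"ax":0,"ay":0,"az":0,"tx":0,"ty":0,"tz":-15,"hand":-1},{"ax":0,"ay":0,"az":0,"tx":0,"ty":0,"tz":-15,"hand":-1},{"ax":0,"ay":0,"az":0,"tx":0,"ty":0,"tz":-7,"hand":-1},{"ax":0,"ay":0,"az":0,"tx":0,"ty":0,"tz":0,"hand":-1},{"ax":0,"ay":0,"az":0,"tx":0,"ty":0,"tz":0,"hand":-1}]'; python3 - <<'E'
from h import *
o=readout.observe(); print(o['force'],o['moment'])
g=take('wrist',10); s=take('scene',10); d=take('side',10)
C=np.zeros((600,800,3),np.uint8)
C[:300,:400]=cv2.resize(g['img'][60:260,180:447,::-1],(400,300),interpolation=2)
C[:300,405:]=cv2.resize(s['img'][165:255,270:389,::-1],(395,299),interpolation=2)[:,:].repeat(1,0)[:300] if 0 else np.vstack([cv2.resize(s['img'][165:255,270:389,::-1],(395,299),interpolation=2),np.zeros((1,395,3),np.uint8)])
C[305:595,402:800]=cv2.resize(d['img'][170:270,260:397,::-1],(398,290),interpolation=2); cv2.imwrite('pics/c10.png',C)
E
```

```text
clock: 19.0
ee_pos: [0.5537, 0.0629, 0.1416]
orientation: [[0.001, 0.171, 0.985], [0.0, 0.985, -0.171], [-1.0, 0.0, 0.001]]
force: [-1.0, -0.1, -3.5]
grip_width: 0.243
[-0.97188409 -0.14011089 -3.47725849] [-0.01866381 -0.0374146   0.05133215]
```

```bash
python3 -m inch '[{"ax":0,"ay":0,"az":0,"tx":-0.3,"ty":0,"tz":-4,"hand":-1},{"ax":0,"ay":0,"az":0,"tx":0,"ty":0,"tz":-3,"hand":-1},{"ax":0,"ay":0,"az":0,"tx":0,"ty":0,"tz":-3,"hand":-1},{"ax":0,"ay":0,"az":0,"tx":0,"ty":0,"tz":0,"hand":-1}]'; python3 -c "
from cell import readout as r;o=r.observe();print(o['force'],o['moment'])"
```

```text
clock: 19.65
ee_pos: [0.5527, 0.0627, 0.1307]
orientation: [[-0.001, 0.172, 0.985], [-0.0, 0.985, -0.172], [-1.0, -0.0, -0.001]]
force: [-0.1, 0.0, -4.2]
grip_width: 0.24
[-0.0761196   0.02249583 -4.228992  ] [0.06164593 0.02591735 0.01921447]
```

```bash
python3 -m inch '[{"ax":0,"ay":0,"az":0,"tx":0,"ty":0,"tz":-4,"hand":-1},{"ax":0,"ay":0,"az":0,"tx":0,"ty":0,"tz":-4,"hand":-1},{"ax":0,"ay":0,"az":0,"tx":0,"ty":0,"tz":-3,"hand":-1},{"ax":0,"ay":0,"az":0,"tx":0,"ty":0,"tz":-3,"hand":-1},{"ax":0,"ay":0,"az":0,"tx":0,"ty":0,"tz":0,"hand":-1}]'; python3 -c "
from cell import readout as r;o=r.observe();print(o['force'],o['moment'])"
```

```text
clock: 20.27
ee_pos: [0.5525, 0.0627, 0.1165]
orientation: [[-0.001, 0.172, 0.985], [-0.0, 0.985, -0.172], [-1.0, -0.0, -0.001]]
force: [-0.9, 0.5, -4.7]
grip_width: 0.248
[-0.87720543  0.48901131 -4.66183275] [ 0.30989185  0.46289555 -0.05105872]
```

```bash
python3 -m inch '[{"ax":0,"ay":0,"az":0,"tx":0,"ty":0,"tz":-2,"hand":-1},{"ax":0,"ay":0,"az":0,"tx":0,"ty":0,"tz":-1.5,"hand":-1},{"ax":0,"ay":0,"az":0,"tx":0,"ty":0,"tz":0,"hand":-1},{"ax":0,"ay":0,"az":0,"tx":0,"ty":0,"tz":0,"hand":-1}]'; python3 -c "
from cell import readout as r;o=r.observe();print(o['force'],o['moment'],o['ee_pos'])"
```

```text
clock: 20.78
ee_pos: [0.5526, 0.0627, 0.1134]
orientation: [[-0.001, 0.172, 0.985], [-0.0, 0.985, -0.172], [-1.0, -0.0, -0.001]]
force: [-1.6, 1.6, -3.1]
grip_width: 0.242
[-1.62463599  1.55668993 -3.14368034] [ 0.40913555  0.77232212 -0.06896318] [0.55264178 0.06274409 0.11340817]
```

```bash
python3 -m inch '[{"ax":0,"ay":0,"az":0,"tx":0,"ty":0,"tz":-0.7,"hand":-1},{"ax":0,"ay":0,"az":0,"tx":0,"ty":0,"tz":0,"hand":-1},{"ax":0,"ay":0,"az":0,"tx":0,"ty":0,"tz":0,"hand":-1}]'; python3 -c "
from cell import readout as r;o=r.observe();print(o['force'],o['moment'],o['ee_pos'])"
```

```text
clock: 21.15
ee_pos: [0.5528, 0.0627, 0.1129]
orientation: [[-0.0, 0.172, 0.985], [-0.0, 0.985, -0.172], [-1.0, -0.0, -0.0]]
force: [-1.7, 1.0, -2.2]
grip_width: 0.25
[-1.66573402  1.00829801 -2.1770423 ] [ 0.48067909  1.05717247 -0.12271286] [0.5527509  0.06273563 0.11289639]
```

```bash
python3 -m inch '[{"ax":0,"ay":0,"az":0,"tx":0,"ty":0,"tz":-1,"hand":-1},{"ax":0,"ay":0,"az":0,"tx":0,"ty":0,"tz":0,"hand":-1},{"ax":0,"ay":0,"az":0,"tx":0,"ty":0,"tz":0,"hand":-1}]'; python3 -c "
from cell import readout as r;o=r.observe();print(o['force'],o['moment'],o['ee_pos'])"
```

```text
clock: 21.52
ee_pos: [0.5528, 0.0628, 0.1118]
orientation: [[-0.0, 0.171, 0.985], [-0.0, 0.985, -0.171], [-1.0, -0.0, -0.0]]
force: [-2.7, 1.5, -2.1]
grip_width: 0.243
[-2.73354356  1.54106494 -2.10435863] [ 0.51677799  1.16515273 -0.12876557] [0.55278153 0.06275432 0.11183555]
```

```bash
python3 -m inch '[{"ax":0,"ay":0,"az":0,"tx":-0.5,"ty":0.3,"tz":-0.7,"hand":-1},{"ax":0,"ay":0,"az":0,"tx":0,"ty":0,"tz":0,"hand":-1},{"ax":0,"ay":0,"az":0,"tx":0,"ty":0,"tz":0,"hand":-1}]'; python3 -c "
from cell import readout as r;o=r.observe();print(o['force'],o['moment'],o['ee_pos'])"
```

```text
clock: 21.9
ee_pos: [0.5528, 0.0628, 0.1118]
orientation: [[0.001, 0.171, 0.985], [-0.0, 0.985, -0.171], [-1.0, -0.0, 0.001]]
force: [-2.7, -1.3, 2.9]
grip_width: 0.246
[-2.65751347 -1.34467845  2.85942177] [-0.23252287  1.20726872 -0.0535565 ] [0.55282124 0.06283193 0.11181936]
```

```bash
python3 -m inch '[{"ax":0,"ay":0,"az":0,"tx":-0.5,"ty":0,"tz":-0.7,"hand":-1},{"ax":0,"ay":0,"az":0,"tx":0,"ty":0,"tz":-0.3,"hand":-1},{"ax":0,"ay":0,"az":0,"tx":0,"ty":0,"tz":0,"hand":-1},{"ax":0,"ay":0,"az":0,"tx":0,"ty":0,"tz":0,"hand":-1}]'; python3 -c "
from cell import readout as r;o=r.observe();print(o['force'],o['moment'],o['ee_pos'])"; python3 - <<'E'
from h import *
g=take('wrist',11); s=take('scene',11); d=take('side',11)
C=np.zeros((600,800,3),np.uint8)
C[:300,405:]=cv2.resize(g['img'][60:360,100:540,::-1],(395,300))
C[:300,:400]=cv2.resize(s['img'][165:260,270:397,::-1],(400,300),interpolation=2)
C[305:,:400]=cv2.resize(d['img'][175:270,260:389,::-1],(400,295),interpolation=2); cv2.imwrite('pics/c11.png',C)
E
```

```text
clock: 22.4
ee_pos: [0.5528, 0.0628, 0.1118]
orientation: [[0.002, 0.171, 0.985], [-0.0, 0.985, -0.171], [-1.0, 0.0, 0.002]]
force: [-2.4, -0.8, 7.3]
grip_width: 0.245
[-2.38820066 -0.75643332  7.30168485] [-0.38585456  1.52664866 -0.15942833] [0.55282293 0.06279944 0.11177386]
```

View pics/c11.png

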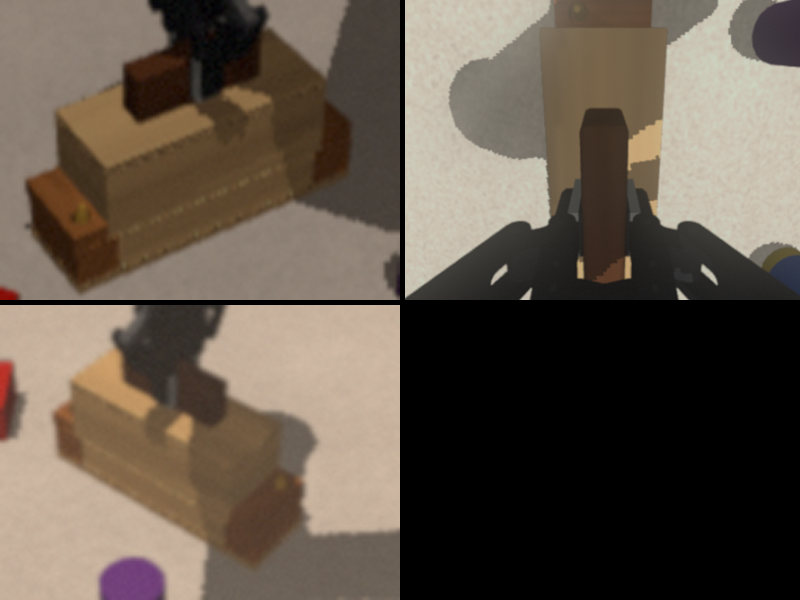

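Picture 12 shows the cover flush on the case, with dowels poking out of both ears at (80,213) in the scene crop and (280,483) in the side crop. I'll press to about 16 N.

```bash
python3 -m inch '[{"ax":0,"ay":0,"az":0,"tx":0,"ty":0,"tz":-0.6,"hand":-1},{"ax":0,"ay":0,"az":0,"tx":0,"ty":0,"tz":-0.6,"hand":-1},{"ax":0,"ay":0,"az":0,"tx":0,"ty":0,"tz":0,"hand":-1},{"ax":0,"ay":0,"az":0,"tx":0,"ty":0,"tz":0,"hand":-1},{"ax":0,"ay":0,"az":0,"tx":0,"ty":0,"tz":0,"hand":-1},{"ax":0,"ay":0,"az":0,"tx":0,"ty":0,"tz":0,"hand":-1}]'; python3 -c "
from cell import readout as r;o=r.observe();print(o['force'],o['moment'],o['ee_pos'],o['orientation'][:,0])"
```

```text
clock: 23.3
ee_pos: [0.5528, 0.0627, 0.1117]
orientation: [[0.003, 0.171, 0.985], [-0.0, 0.985, -0.171], [-1.0, -0.0, 0.003]]
force: [-5.6, -2.8, 13.0]
grip_width: 0.244
[-5.62267813 -2.82998    12.97463802] [-0.30699201  2.18332427 -0.19021011] [0.55281849 0.06271334 0.11169868] [ 2.67392327e-03 -4.84885458e-04 -9.99996308e-01]
```

```bash
python3 -m inch '[{"ax":0,"ay":0,"az":0,"tx":0,"ty":0,"tz":0,"hand":-1},{"ax":0,"ay":0,"az":0,"tx":0,"ty":0,"tz":0,"hand":-1},{"ax":0,"ay":0,"az":0,"tx":0,"ty":0,"tz":0,"hand":-1},{"ax":0,"ay":0,"az":0,"tx":0,"ty":0,"tz":0,"hand":-1}]' && python3 -c "
from cell import ctrl;print(ctrl.finish_job())"
```

```text
clock: 23.8
ee_pos: [0.5528, 0.0627, 0.1117]
orientation: [[0.003, 0.171, 0.985], [-0.0, 0.985, -0.171], [-1.0, 0.0, 0.003]]
force: [-5.5, -1.4, 13.4]
grip_width: 0.247
the job is handed in; nothing more can be done
None
```

I stood the core in the case's +x end and the timber in the −x end and let go of both. I then set the cover onto the dowels and handed the job in at 23.8 s, still holding the handle and pushing.

- **Pieces:** the last look before the cover went on (picture 11) showed core, jar and timber upright on the case floor. They could not be seen once the cover was on.
- **Cover:** the final picture shows a dowel out of each ear and no gap at the rim, as far as the picture resolves. The tool stopped firmly at z 0.1117 m. That is about 1.4 mm lower than the grip height predicted, which I put down to a small change in the grip.
- **Push:** the final reading was 13.4 N upward on the tool, steady. With the cover's weight of about 4 N, that presses the case with roughly 17 N. The grip was set to 90 N.
- **Leftover side load:** about 5.5 N sideways and 2 N m of moment remained, probably from the dowels rubbing in their holes.
- **Tower, screw box and glue bottle:** I never touched them as far as I know, but I did not measure their positions at the end.
- **Early on:** two moves were refused for missing keys, which wasted two picture views. The 12 views allowed were all used.

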